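# Mix a sealed sample bottle and hold it over the inspection lamp

## Robot

A 7-joint arm with a two-finger parallel gripper is mounted at the origin on the work surface. World frame = base frame: x ahead of the robot, y to its left, z up, the work surface at z = 0. Lengths are in m, angles in rad, forces in N, time in s.
With the tool pointing down it reaches from about 0.425 to 0.925 m from the base axis. Payload 6.8 kg.
Tool frame: the origin (TCP) lies at the very end of the fingers, on their centre line; the grasp point (between the pads) lies 19 mm behind it; z points along the fingers, y is the line along which they close (so a half turn about z gives the same grasp; the last joint's range is limited). The gripper opens to 85 mm and grips with 20 to 120 N. Pads are 22 mm wide; open, the fingers measure 114 mm over their backs; the gripper's body (76 mm by 85 mm) begins 54 mm behind the grasp point. The pads swing forward as they close: fully open they stand 13 mm farther back than shut.
Start: joints at [-1.3, 0.477, 0.022, 1.555, -0.011, 1.109, -0.083], TCP at [0.25, 0.627, 0.231] pointing down, gripper open.
Joint ranges: [-2.96, 2.96], [-0.34, 2.1], [-1.41, 1.46], [0.24, 2.44], [-1.37, 4.51], [0.17, 1.92], [-2.96, 2.96]. Speed limits (rad/s): [2.39, 2.39, 3.14, 3.14, 3.14, 3.14, 3.14].

## Interface

Orientations are given as a rotation vector (axis times angle).
In Python, from bench import get_obs, grab_frame, hand_in gives the robot as it stands.
- The arm moves only by the tool drive_tool, never from a script. Its argument "rows" is a list of rows, each an object with "offset": the shift along the tool's x, y, z as a fraction of full scale, a list of three; "rotation": the turn, a rotation vector about the tool's x, y, z as a fraction of full scale, a list of three; "claw": the opening, from 0 (shut) to 1 (fully open). In form: [{"offset": [tx, ty, tz], "rotation": [wx, wy, wz], "claw": claw}, ...]. A call has 1 to 20 rows; each row is the pose to reach, as a shift and turn from the pose commanded when the call began, along the tool's axes at that moment; what a row does not reach only later rows make up. Full scale, the value 1, is 0.15 m for a shift and 2 rad for a turn. A row lasts 1/12 s, in which the tool goes at most 41.7 mm and 7.16 degrees, less where a joint would pass 70% of its speed; a pose out of reach is approached as far as the arm can. A call with a number of a shift or a turn outside -1 to 1 is refused whole. A call with a gripper value outside its range is refused whole. The fingers move at their own pace and stop on an object; "force" is the grip in N (left out, the last holds). Time passes only in rows, so rows that repeat a pose let the fingers close. It gives the time, the measured TCP pose, the force, the opening and the grip force at its end, in the units of the state.
- get_obs(): the state, without advancing time (a new reading comes with each control period).
- grab_frame(name): name is "scene" or "top" or "wrist"; returns a dict with "frame" (384x512x3 uint8, red, green, blue), "z_map" (384x512 float32, m along the optical axis (not along the pixel's ray), 0 where there is no reading), "vfov" (degrees; the focal length in pixels is half the picture's height over the tangent of half this angle, whatever the lens; pixels are square), "cx", "cy" (the principal point, pixels), "R" (3x3) and "t" (3): a world point X has camera coordinates R X + t. Camera axes: x right, y down, z forward; pixel columns grow to the right and rows downward; lengths in m; the calibration is good to about 2 mm. A picture is of the moment at which its call begins.
- hand_in(): hands the job in; it is judged then, once.
The state is a dict: "clock": time; "joints": joint angles; "qvel": joint speeds; "tau": joint torques, N m; "tcp_pos": TCP position; "orientation": TCP orientation; "contact_force": force on the tool from outside, world axes, zero at the start; "moment": the same for the moment, N m; "grip_width": finger opening in m; "gripper_force": force on a finger pad.
Only numpy, scipy, OpenCV 4.12 (cv2) and the standard library are available. Lean on these libraries where they do the work, as an engineer would, in place of code of your own. Each camera call takes 0.05 s, during which the arm holds its last target. There are 200 camera calls.

## Task

Mix the sealed sample bottle: pick it up, turn it over in the air so that its green cap points well downward (upside down, or nearly), then stand it upright back on its round black mat, without dropping it, and let go. Then pick it up again, carry it over the tube rack to the inspection lamp and finish still holding it there, upright, still and centred about a centimetre above the glowing window, its broad sides parallel to the window's long sides. The bottle must never touch the lamp, and the rack and the other things on the bench stay where they are.

Things in the scene. Friction and masses are not known exactly. Their poses are not given: they have to be found in the camera images.
- bottle: Sealed white bottle, about 200 g, upright on the mat, yellow band, round green cap. Body a block 56 mm (x) by 36 mm (y) by 86 mm high; cap 28 mm across, 94 to 112 mm up. Broad sides face along its y: grip across the 36 mm. Origin at the centre of its underside, z towards the cap; centre of mass about 50 mm up. Its x starts within 25 degrees of world y.
- mat: Round flat black rubber mat, 100 mm across, 4 mm thick, fixed to the bench; the bottle's place, either left or right of the rack. Origin at the centre of its underside.
- lamp_window (a point): Centre of the top face of the lamp's glowing pale-yellow window, 45 mm above the bench; window 72 mm (x) by 50 mm (y), z up, in a black frame 92 by 70 mm that is 1 mm lower.
- rack: Loose blue tube rack between mat and lamp, 230 mm long (its x, about along world x), 64 mm wide (y), with five capped glass tubes whose tops are 130 mm up. Origin at the centre of its underside.
- dishes: Loose stack of clear dishes, 90 mm across, 44 mm high, between the robot and the rack, origin under its centre.
- reagent: Loose round brown glass bottle with black cap, 62 mm across, 135 mm high, at the far end of the rack, origin under its centre.
- beaker: Loose open glass beaker, 70 mm across, 90 mm high, on the left, origin under its centre.
- mortar: Loose white ceramic mortar bowl, 100 mm across, 55 mm high, on the right, origin under its centre.
- lamp: Inspection lamp: fixed grey box 130 mm (x) by 90 mm (y) by 40 mm high, on the other side of the rack from the mat, turned up to 35 degrees from world x. Origin at the centre of its underside, directly below the window's centre, same axes as the window.
Mind the look-alikes: they are no part of the job. Several things look just like the bottle: the one meant starts farthest from the robot's base. Several things have the shape of the mat; the one meant has the colours described above.

How it is judged:
On the way, in this order (a step that is already met when the one before it is completed fails the run):
1. the bottle is held in the air turned over, its cap pointing well downward (more than 130 degrees from upright) (angle between bottle's own z axis and vertical above 2.25 rad and height (world z) of bottle above 0.13 m and contact force between bottle and the fingers above 1 N), for 0.2 s.
2. the bottle stands upright on its mat again (within 30 mm of the centre), at rest, let go (angle between bottle's own z axis and vertical below 0.08 rad and horizontal distance between bottle and mat below 0.03 m and z of bottle in the frame of mat below 0.008 m and contact force between bottle and mat above 0.5 N and contact force between bottle and the fingers below 0.05 N and linear speed of bottle below 0.02 m/s), for 0.3 s.
At the end, for the whole second after the job is handed in: The fingers hold the bottle still and upright (within 7 degrees), its underside 3 to 22 mm above the lamp window, its axis within 10 mm of the window's centre, its broad sides within 8.5 degrees of the window's long sides, touching nothing but the fingers (z of bottle in the frame of lamp_window between 0.003 and 0.022 m and horizontal distance between bottle and lamp_window below 0.01 m and angle between the x axis of bottle and the x axis of lamp_window, either way round below 0.15 rad and angle between bottle's own z axis and vertical below 0.12 rad and contact force between bottle and the fingers above 1 N and contact force between bottle and lamp below 0.05 N and linear speed of bottle below 0.02 m/s and angular speed of bottle below 0.15 rad/s); the arm keeps its last pose, push and grip.
It fails at once if the bottle touches the lamp (contact force between bottle and lamp above 0.3 N).
It fails at once if the bottle is dropped (moves faster than 0.45 m/s while no finger holds it) (contact force between bottle and the fingers below 0.05 N and linear speed of bottle above 0.45 m/s).
It fails at once if the rack or another thing on the bench is moved by more than 15 mm or tipped (distance of any of rack, dishes, reagent, beaker, mortar from where it was at the start of the episode above 0.015 m or angle between any of rack, dishes, reagent, beaker, mortar's own z axis and vertical above 0.25 rad).
It also fails if it takes over 72 s, if anything falls off the work surface, if the arm or the gripper's body presses on something with over 40 N, if the wrist force passes 120 N, or if a joint passes its speed limit or range.

## Working session

There is one attempt and no reset: what is moved stays moved. The work goes in short steps, Python scripts to look and compute and a tool call to move; the robot and the scene stay as the last step left them, time stands still between calls to the robot, and variables do not carry over. Pictures are saved under pics/ and viewed, at most 10 in all, crops included, and the job is handed in when it is done.

Besides the shell and the picture viewer there is one more tool, called after "Call:" in YAML: its name, and indented under it one key for each argument. drive_tool: Moves the arm, as the interface text tells. Its arguments: {"type":"object","properties":{"rows":{"type":"array","items":{"type":"object","properties":{"offset":{"type":"array","items":{"type":"number"}},"rotation":{"type":"array","items":{"type":"number"}},"claw":{"type":"number"}}}},"force":{"type":"number"}},"required":["rows"]}

```bash
ls; mkdir -p pics; cat > h.py <<'E'
import numpy as np,cv2
from bench import get_obs,grab_frame,hand_in
from scipy.spatial.transform import Rotation as Ro
def cap(n,save=None):
    f=grab_frame(n); f={k:(np.array(v) if k in('frame','z_map','R','t') else v) for k,v in f.items()}
    f['f']=192/np.tan(np.radians(f['vfov'])/2)
    if save: np.savez('pics/%s.npz'%save,**f); cv2.imwrite('pics/%s.png'%save,f['frame'][:,:,::-1])
    return f
def cloud(f):
    v,u=np.mgrid[:384,:512]; z=f['z_map']
    P=np.stack([(u-f['cx'])/f['f']*z,(v-f['cy'])/f['f']*z,z],-1)
    return (P-f['t'])@f['R']   # R^T (p-t)
def ray(f,u,v,h):
    d=np.array([(u-f['cx'])/f['f'],(v-f['cy'])/f['f'],1])@f['R']; c=-f['t']@f['R']
    return c+d*(h-c[2])/d[2]
E
python3 - <<'E'
from h import *
a=cap('top','top0'); b=cap('scene','scene0'); w=cap('wrist','wrist0')
cv2.imwrite('pics/both.png',cv2.resize(np.hstack([a['frame'],b['frame']])[:,:,::-1],(800,300)))
for f in(a,b,w): print(f['vfov'],f['cx'],f['cy'],-f['t']@f['R'],f['R'].round(3).tolist())
print(get_obs())
E
```

```text
pics
49.63194355212739 259.94919511205956 189.73830445541785 [0.43646091 0.00346893 1.40274652] [[0.025, -1.0, 0.019], [-0.995, -0.027, -0.097], [0.098, -0.016, -0.995]]
57.1741854026871 256.9531241606493 187.8201914336515 [ 1.09536571 -0.92004833  0.70185738] [[0.868, 0.497, 0.007], [0.269, -0.457, -0.848], [-0.418, 0.738, -0.53]]
59.85198501596775 254.29829008921303 198.33550407160917 [0.18331174 0.65285748 0.37331483] [[0.37, 0.929, -0.002], [0.892, -0.355, 0.28], [0.259, -0.106, -0.96]]
{'clock': 0.15, 'joints': array([-1.30011767,  0.47762624,  0.02236666,  1.55618568, -0.0114933 ,
        1.10928612, -0.08314285]), 'qvel': array([ 0.00032445, -0.00277147,  0.0001275 , -0.00375057, -0.00025196,
       -0.00050719,  0.00030758]), 'tau': array([ 2.52575250e-03, -5.96924293e+01,  1.61007777e+00, -2.81487626e+01,
        1.26328535e-02,  6.58193749e-03, -4.34879695e-06]), 'tcp_pos': array([0.24946177, 0.62674264, 0.23055503]), 'orientation': array([-5.91466282e-01, -3.08526017e+00,  2.15000236e-03]), 'contact_force': array([-0.64405782,  0.04260569,  1.20351271]), 'moment': array([ 0.08166164, -0.00602607, -0.02313757]), 'gripper_force': 0.0, 'grip_width': 0.08538175460694808}
```

View pics/top0.png

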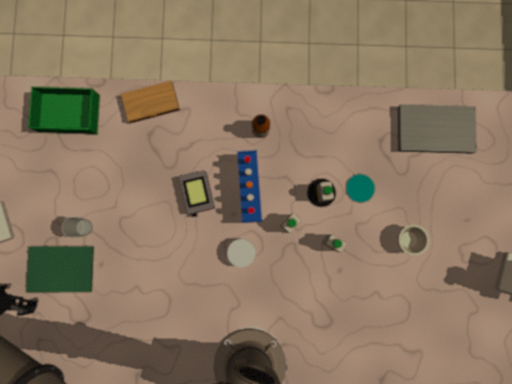

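View pics/scene0.png

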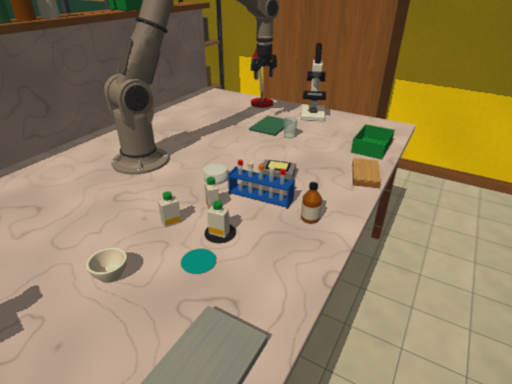

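The top view shows the black mat with the target bottle at about (322,191), the lamp window at (196,191) and the rack at (249,187). Decoy bottles stand at (291,223) and (336,243). In the scene view the target bottle is at (219,222) on the black mat.

```bash
cat > m.py <<'E'
from h import *
def load(n): return dict(np.load('pics/%s.npz'%n))
for n in('top0','scene0'):
    f=load(n); P=cloud(f); hsv=cv2.cvtColor(f['frame'],cv2.COLOR_RGB2HSV).astype(int); H,S,V=hsv[...,0],hsv[...,1],hsv[...,2]
    near=lambda x,y,r: np.hypot(P[...,0]-x,P[...,1]-y)<r
    B=P[190,322] if n=='top0' else B
    print(n,'mid',B.round(3))
    def st(name,m):
        q=P[m]; print(name,m.sum(),'med',np.median(q,0).round(4),'min',np.percentile(q,3,0).round(3),'max',np.percentile(q,97,0).round(3))
        if m.sum()>10:
            r=cv2.minAreaRect((q[:,:2]*1000).astype(np.float32)); print('   rect',np.round(r[0],1),np.round(r[1],1),round(r[2],1))
    R0=near(B[0],B[1],.065)
    st('cap green',R0&(H>40)&(H<90)&(S>80)&(P[...,2]>.08))
    st('body top',R0&(S<90)&(P[...,2]>.075)&(P[...,2]<.1))
    st('body',R0&(P[...,2]>.02)&(P[...,2]<.1))
    st('black',R0&(V<60)&(P[...,2]<.015))
    if n=='top0': L=P[191,196]; K=P[187,249]; print('lamp',L,'rack',K)
    N=near(L[0],L[1],.09)
    st('win',N&(H>20)&(H<40)&(S>60)&(V>120)&(P[...,2]>.03)&(P[...,2]<.06))
    st('frame',N&(V<60)&(P[...,2]>.03)&(P[...,2]<.06))
    st('lampbox',N&(P[...,2]>.03)&(P[...,2]<.06))
    st('rack',near(K[0],K[1],.16)&(H>100)&(H<125)&(S>120)&(P[...,2]>.02))
    st('table',near(.6,-.5,.1)&(P[...,2]<.03))
    for nm,uv in dict(dish=(240,253),reag=(260,124),dec1=(291,223),dec2=(336,243)).items():
        if n=='top0': print(nm,P[uv[1],uv[0]].round(3))
f=load('top0');print('ray cap from top masks below');
E
python3 m.py
```

```text
top0 mid [ 0.57  -0.215  0.093]
cap green 60 med [ 0.5683 -0.228   0.1158] min [ 0.558 -0.24   0.106] max [ 0.58  -0.216  0.121]
   rect [ 569.1 -228.5] [24.5 25.7] 22.7
body top 144 med [ 0.5624 -0.2221  0.089 ] min [ 0.542 -0.247  0.079] max [ 0.596 -0.209  0.096]
   rect [ 570.4 -228.3] [56.  36.8] 8.8
body 199 med [ 0.5631 -0.218   0.0877] min [ 0.542 -0.245  0.028] max [ 0.596 -0.208  0.096]
   rect [ 570.3 -228. ] [56.  37.6] 9.6
black 299 med [ 0.5643 -0.2058  0.0038] min [ 0.528 -0.267 -0.001] max [ 0.613 -0.182  0.01 ]
   rect [ 570.1 -224.6] [91.1 88.3] 46.7
lamp [0.56000189 0.19067256 0.04730311] rack [0.57026219 0.01706477 0.11954783]
win 331 med [0.5595 0.192  0.0446] min [0.524 0.167 0.04 ] max [0.593 0.218 0.051]
   rect [558.9 192. ] [71.9 49.9] 15.2
frame 169 med [0.5528 0.1961 0.0436] min [0.511 0.153 0.037] max [0.606 0.232 0.049]
   rect [545.3 188.9] [118.3  69.8] 15.0
lampbox 1083 med [0.5579 0.1926 0.0424] min [0.498 0.145 0.035] max [0.621 0.239 0.049]
   rect [555.  192.3] [138.8  90.6] 15.1
rack 976 med [0.5689 0.0178 0.0779] min [ 0.47  -0.014  0.073] max [
[... 868 characters left out ...]
-238.5] [93.4 74.9] 45.5
win 115 med [0.5616 0.1895 0.0441] min [0.525 0.164 0.041] max [0.595 0.215 0.047]
   rect [560.5 190.3] [73.3 59.6] 15.4
frame 22 med [0.5722 0.1672 0.0437] min [0.52  0.146 0.04 ] max [0.608 0.213 0.046]
   rect [564.7 178.2] [86.5 53. ] 18.4
lampbox 333 med [0.5702 0.1839 0.0419] min [0.499 0.139 0.032] max [0.625 0.232 0.046]
   rect [560.  183.8] [129.5  89.4] 14.4
rack 659 med [0.5919 0.0013 0.077 ] min [ 0.469 -0.025  0.024] max [0.695 0.045 0.084]
   rect [580.7  10.7] [228.   66.8] 5.9
table 3952 med [ 6.042e-01 -5.079e-01  1.000e-04] min [ 0.515 -0.588 -0.002] max [ 0.687 -0.414  0.003]
   rect [ 599.9 -499.6] [199.  197.9] 57.3
ray cap from top masks below
```

```bash
cat > go.py <<'E'
import sys
from h import *
# go.py x y z psi tau [s]: grasp-point target (m), heading & tilt from down (deg), s=-1: tool y to the right of heading
def Rt(psi,tau,s=-1):
    p,t=np.radians([psi,tau]); z=np.array([np.sin(t)*np.cos(p),np.sin(t)*np.sin(p),-np.cos(t)])
    y=s*np.array([-np.sin(p),np.cos(p),0]); return np.stack([np.cross(y,z),y,z],1)
if __name__=='__main__':
    a=list(map(float,sys.argv[1:])); o=get_obs(); R=Ro.from_rotvec(o['orientation']).as_matrix()
    T=Rt(*a[3:6]); tcp=np.array(a[:3])+.019*T[:,2]; d=R.T@(tcp-o['tcp_pos']); r=Ro.from_matrix(R.T@T).as_rotvec()
    print('off',(d/.15).round(3),'rot',(r/2).round(3),'mm',np.linalg.norm(d)*1e3,'deg',np.degrees(np.linalg.norm(r)).round(1),
     'clk',o['clock'],'q',o['joints'].round(2),'gp',(o['tcp_pos']-.019*R[:,2]).round(4))
E
python3 go.py .42 .35 .42 40 0; python3 go.py .55 -.2 .3 -50 0
```

```text
off [-1.739 -1.295 -1.134] rot [-0.000e+00  1.000e-03  1.032e+00] mm 367.0439540892831 deg 118.3 clk 0.15 q [-1.3   0.48  0.02  1.56 -0.01  1.11 -0.08] gp [0.2495 0.6268 0.2496]
off [-3.9  -4.38 -0.33] rot [-0.000e+00 -1.000e-03 -1.324e+00] mm 881.1193549834204 deg 151.7 clk 0.15 q [-1.3   0.48  0.02  1.56 -0.01  1.11 -0.08] gp [0.2495 0.6268 0.2496]
```

Call:
drive_tool:
  rows:
    - {"offset":[-1,-1,-1],"rotation":[0,0,0.4],"claw":1}
    - {"offset":[-1,-1,-1],"rotation":[0,0,0.4],"claw":1}
    - {"offset":[-1,-1,-1],"rotation":[0,0,0.4],"claw":1}
    - {"offset":[-1,-1,-1],"rotation":[0,0,0.4],"claw":1}
    - {"offset":[-1,-1,-1],"rotation":[0,0,0.4],"claw":1}
    - {"offset":[-1,-1,-1],"rotation":[0,0,0.4],"claw":1}
    - {"offset":[-1,-1,-1],"rotation":[0,0,0.4],"claw":1}
    - {"offset":[-1,-1,-1],"rotation":[0,0,0.4],"claw":1}
  force: 40

```text
clock: 0.82
tcp_pos: [0.3362, 0.4301, 0.3841]
orientation: [1.756, 2.605, 0.007]
contact_force: [0.0, -0.1, 0.2]
grip_width: 0.0857
gripper_force: 0.0
```

```bash
python3 go.py .45 0 .4 9.5 0; python3 go.py .55 -.22 .3 9.5 20
```

```text
off [-2.942 -0.373  0.012] rot [ 0.    -0.003  0.895] mm 444.8997502635562 deg 102.5 clk 0.8167 q [-1.22  0.15  0.23  1.67 -0.03  1.32 -0.6 ] gp [0.3361 0.43   0.4031]
off [-4.563 -0.266  0.667] rot [-0.156  0.122  0.885] mm 692.9024359113531 deg 103.9 clk 0.8167 q [-1.22  0.15  0.23  1.67 -0.03  1.32 -0.6 ] gp [0.3361 0.43   0.4031]
```

Call:
drive_tool:
  rows:
    - {"offset":[-1,-0.15,0],"rotation":[0,0,0.25],"claw":1}
    - {"offset":[-1,-0.15,0],"rotation":[0,0,0.25],"claw":1}
    - {"offset":[-1,-0.15,0],"rotation":[0,0,0.25],"claw":1}
    - {"offset":[-1,-0.15,0],"rotation":[0,0,0.25],"claw":1}
    - {"offset":[-1,-0.15,0],"rotation":[0,0,0.25],"claw":1}

```text
clock: 1.23
tcp_pos: [0.3713, 0.2802, 0.3805]
orientation: [2.348, 2.086, -0.003]
contact_force: [-1.0, 0.0, 0.4]
grip_width: 0.0851
gripper_force: 0.0
```

```bash
python3 go.py .5 -.23 .35 9.5 0
```

```text
off [-3.275  1.254  0.335] rot [0.    0.001 0.643] mm 528.4767594378847 deg 73.7 clk 1.2333 q [-1.12 -0.01  0.34  1.84  0.    1.31 -0.9 ] gp [0.3713 0.2802 0.3995]
```

Call:
drive_tool:
  rows:
    - {"offset":[-1,0.4,0],"rotation":[0,0,0.25],"claw":1}
    - {"offset":[-1,0.4,0],"rotation":[0,0,0.25],"claw":1}
    - {"offset":[-1,0.4,0],"rotation":[0,0,0.25],"claw":1}
    - {"offset":[-1,0.4,0],"rotation":[0,0,0.25],"claw":1}
    - {"offset":[-1,0.4,0],"rotation":[0,0,0.25],"claw":1}
    - {"offset":[-1,0.4,0],"rotation":[0,0,0.25],"claw":1}

```text
clock: 1.73
tcp_pos: [0.4136, 0.1292, 0.3807]
orientation: [-2.784, -1.455, 0.001]
contact_force: [-0.8, 0.9, 0.3]
grip_width: 0.0853
gripper_force: 0.0
```

```bash
python3 go.py .5 -.23 .35 9.5 0
```

```text
off [-1.637  1.84   0.331] rot [-0.     0.     0.399] mm 372.7994717787818 deg 45.7 clk 1.7333 q [-0.96 -0.09  0.48  1.91  0.04  1.32 -1.1 ] gp [0.4136 0.1292 0.3997]
```

Call:
drive_tool:
  rows:
    - {"offset":[-0.8,0.95,0],"rotation":[0,0,0.2],"claw":1}
    - {"offset":[-0.8,0.95,0],"rotation":[0,0,0.2],"claw":1}
    - {"offset":[-0.8,0.95,0],"rotation":[0,0,0.2],"claw":1}
    - {"offset":[-0.8,0.95,0],"rotation":[0,0,0.2],"claw":1}
    - {"offset":[-0.8,0.95,0],"rotation":[0,0,0.2],"claw":1}
    - {"offset":[-0.8,0.95,0],"rotation":[0,0,0.2],"claw":1}

```text
clock: 2.23
tcp_pos: [0.4628, -0.0529, 0.381]
orientation: [3.017, 0.87, -0.001]
contact_force: [-0.3, 0.0, 0.7]
grip_width: 0.0856
gripper_force: 0.0
```

```bash
python3 go.py .5 -.23 .33 9.5 30
```

```text
off [-0.36   1.155  0.452] rot [-0.051  0.259  0.193] mm 193.72967996314526 deg 37.5 clk 2.2333 q [-0.75 -0.04  0.72  1.86  0.03  1.31 -1.05] gp [ 0.4628 -0.0529  0.4   ]
```

Call:
drive_tool:
  rows:
    - {"offset":[-0.35,1,0.2],"rotation":[0,0.15,0.2],"claw":1}
    - {"offset":[-0.35,1,0.2],"rotation":[0,0.15,0.2],"claw":1}
    - {"offset":[-0.35,1,0.2],"rotation":[0,0.15,0.2],"claw":1}
    - {"offset":[-0.35,1,0.2],"rotation":[0,0.15,0.2],"claw":1}
    - {"offset":[-0.35,1,0.2],"rotation":[0,0.15,0.2],"claw":1}
    - {"offset":[-0.35,1,0.2],"rotation":[0,0.15,0.2],"claw":1}

```text
clock: 2.73
tcp_pos: [0.4975, -0.2048, 0.3502]
orientation: [-3.019, -0.242, -0.434]
contact_force: [0.2, 0.6, 0.3]
grip_width: 0.0853
gripper_force: 0.0
```

```bash
python3 go.py .5 -.235 .27 9.5 40; python3 - <<'E'
from h import *
f=cap('wrist','w1'); P=cloud(f); print(-f['t']@f['R'], f['R'][2])
H,S,V=cv2.split(cv2.cvtColor(f['frame'],cv2.COLOR_RGB2HSV)); N=np.hypot(P[...,0]-.57,P[...,1]+.231)<.06
for n,m in (('top',N&(P[...,2]>.085)&(P[...,2]<.094)),('body',N&(P[...,2]>.02)&(P[...,2]<.095)),('cap',N&(P[...,2]>.105)),('mat',N&(V<60)&(P[...,2]<.012))):
    q=P[m]
    if len(q)>9:
        r=cv2.minAreaRect((q[:,:2]*1000).astype(np.float32)); print(n,len(q),np.round(r[0],1),np.round(r[1],1),round(r[2],1),np.median(q[:,2]).round(4),cv2.boxPoints(r).round(0).tolist())
E
```

```text
off [-0.116  0.238  0.611] rot [-0.027  0.204 -0.013] mm 99.90688092308461 deg 23.6 clk 2.7333 q [-0.55  0.01  0.99  1.92 -0.26  1.02 -0.86] gp [ 0.4923 -0.2068  0.3684]
[ 0.52521602 -0.20954164  0.50711546] [-0.00104644  0.05797691 -0.99831738]
top 802 [ 570.  -231.7] [55.4 35. ] 9.5 0.0902 [[540.0, -219.0], [546.0, -254.0], [600.0, -244.0], [594.0, -210.0]]
body 891 [ 569.6 -231.7] [56.2 35.6] 9.2 0.0901 [[539.0, -219.0], [545.0, -254.0], [600.0, -245.0], [594.0, -210.0]]
cap 1219 [ 552.7 -228.7] [27.4 61. ] 79.3 0.5071 [[520.0, -236.0], [580.0, -248.0], [585.0, -221.0], [525.0, -210.0]]
mat 1620 [ 571.  -227.8] [93.7 94.1] 54.6 0.0043 [[506.0, -239.0], [582.0, -293.0], [636.0, -217.0], [560.0, -162.0]]
```

View pics/w1.png

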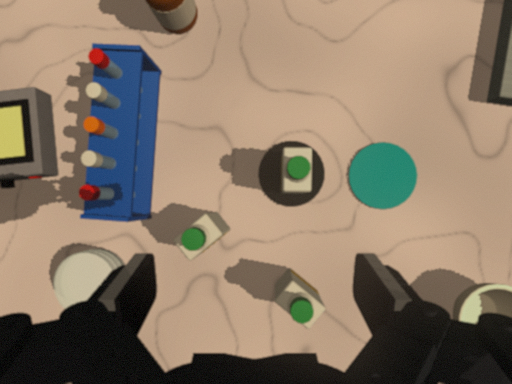

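The wrist view shows the target bottle at (297,170) on the black mat, its long side at +9.4° to world x and its top at 0.090 m. The decoys at (195,238) and (301,310) are clear of the approach.

```bash
python3 go.py .472 -.248 .165 9.4 45
```

```text
off [-0.504  0.344  1.215] rot [-0.028  0.248 -0.011] mm 203.93430229558666 deg 28.6 clk 2.7833 q [-0.56  0.01  0.98  1.92 -0.26  1.02 -0.86] gp [ 0.4931 -0.2049  0.3687]
```

Call:
drive_tool:
  rows:
    - {"offset":[-0.4,0.34,0.9],"rotation":[-0.028,0.248,-0.011],"claw":1}
    - {"offset":[-0.4,0.34,0.9],"rotation":[-0.028,0.248,-0.011],"claw":1}
    - {"offset":[-0.4,0.34,0.9],"rotation":[-0.028,0.248,-0.011],"claw":1}
    - {"offset":[-0.4,0.34,0.9],"rotation":[-0.028,0.248,-0.011],"claw":1}
    - {"offset":[-0.4,0.34,0.9],"rotation":[-0.028,0.248,-0.011],"claw":1}
    - {"offset":[-0.4,0.34,0.9],"rotation":[-0.028,0.248,-0.011],"claw":1}
    - {"offset":[-0.4,0.34,0.9],"rotation":[-0.028,0.248,-0.011],"claw":1}

```text
clock: 3.37
tcp_pos: [0.4946, -0.2255, 0.231]
orientation: [-2.866, -0.281, -0.958]
contact_force: [-0.8, -0.1, -0.5]
grip_width: 0.0853
gripper_force: 0.0
```

```bash
python3 go.py .472 -.248 .165 9.4 45;python3 go.py .57 -.2315 .066 9.4 45
```

```text
off [-0.388  0.142  0.363] rot [-0.031  0.068  0.003] mm 82.53474357146173 deg 8.6 clk 3.3667 q [-0.08  0.14  0.74  2.26 -1.13  0.66  0.15] gp [ 0.4835 -0.2285  0.2461]
off [-0.259  0.198  1.288] rot [-0.031  0.068  0.003] mm 199.26629383505272 deg 8.6 clk 3.3667 q [-0.08  0.14  0.74  2.26 -1.13  0.66  0.15] gp [ 0.4835 -0.2285  0.2461]
```

```bash
python3 go.py .56 -.231 .33 9.4 0
```

```text
off [ 0.659  0.104 -0.175] rot [-0.028 -0.324  0.015] mm 103.45235480237736 deg 37.3 clk 3.3667 q [-0.08  0.14  0.74  2.26 -1.13  0.66  0.15] gp [ 0.4835 -0.2285  0.2461]
```

Call:
drive_tool:
  rows:
    - {"offset":[0.66,0.1,-0.18],"rotation":[-0.028,-0.324,0.015],"claw":1}
    - {"offset":[0.66,0.1,-0.18],"rotation":[-0.028,-0.324,0.015],"claw":1}
    - {"offset":[0.66,0.1,-0.18],"rotation":[-0.028,-0.324,0.015],"claw":1}
    - {"offset":[0.66,0.1,-0.18],"rotation":[-0.028,-0.324,0.015],"claw":1}
    - {"offset":[0.66,0.1,-0.18],"rotation":[-0.028,-0.324,0.015],"claw":1}
    - {"offset":[0.66,0.1,-0.18],"rotation":[-0.028,-0.324,0.015],"claw":1}
    - {"offset":[0.66,0.1,-0.18],"rotation":[-0.028,-0.324,0.015],"claw":1}

```text
clock: 3.95
tcp_pos: [0.5621, -0.2304, 0.315]
orientation: [3.127, 0.259, -0.003]
contact_force: [0.4, 0.3, -0.8]
grip_width: 0.0853
gripper_force: 0.0
```

```bash
python3 go.py .62 -.2235 .18 9.4 -25
```

```text
off [0.337 0.014 1.014] rot [ 0.002 -0.217  0.   ] mm 160.291428180151 deg 24.9 clk 3.95 q [-0.36  0.39  0.87  1.66 -0.31  1.23 -0.83] gp [ 0.5621 -0.2303  0.334 ]
```

Call:
drive_tool:
  rows:
    - {"offset":[0.34,0.014,0.9],"rotation":[0,-0.217,0],"claw":1}
    - {"offset":[0.34,0.014,0.9],"rotation":[0,-0.217,0],"claw":1}
    - {"offset":[0.34,0.014,0.9],"rotation":[0,-0.217,0],"claw":1}
    - {"offset":[0.34,0.014,0.9],"rotation":[0,-0.217,0],"claw":1}
    - {"offset":[0.34,0.014,0.9],"rotation":[0,-0.217,0],"claw":1}
    - {"offset":[0.34,0.014,0.9],"rotation":[0,-0.217,0],"claw":1}

```text
clock: 4.45
tcp_pos: [0.6106, -0.2256, 0.1752]
orientation: [3.024, 0.248, -0.671]
contact_force: [-0.5, -0.1, 0.5]
grip_width: 0.0856
gripper_force: 0.0
```

```bash
python3 go.py .571 -.2313 .070 9.4 -25
```

```text
off [ 0.055 -0.004  0.875] rot [-0.001  0.    -0.   ] mm 131.4845261427156 deg 0.1 clk 4.45 q [-0.25  0.85  0.78  1.39 -0.32  1.48 -0.87] gp [ 0.6185 -0.2243  0.1924]
```

Call:
drive_tool:
  rows:
    - {"offset":[0.055,-0.004,0.2],"rotation":[0,0,0],"claw":1}
    - {"offset":[0.055,-0.004,0.4],"rotation":[0,0,0],"claw":1}
    - {"offset":[0.055,-0.004,0.55],"rotation":[0,0,0],"claw":1}
    - {"offset":[0.055,-0.004,0.7],"rotation":[0,0,0],"claw":1}
    - {"offset":[0.055,-0.004,0.8],"rotation":[0,0,0],"claw":1}
    - {"offset":[0.055,-0.004,0.87],"rotation":[0,0,0],"claw":1}
    - {"offset":[0.055,-0.004,0.87],"rotation":[0,0,0],"claw":1}

```text
clock: 5.03
tcp_pos: [0.5621, -0.2359, 0.0582]
orientation: [3.027, 0.236, -0.661]
contact_force: [-0.6, 0.6, -0.0]
grip_width: 0.0849
gripper_force: 0.0
```

```bash
python3 go.py .571 -.2313 .070 9.4 -25; python3 - <<'E'
from h import *
cap('scene','s1')
cv2.imwrite('pics/s1c.png',cv2.resize(cv2.imread('pics/s1.png')[130:290,120:340],None,fx=3,fy=3))
E
```

```text
off [ 0.024 -0.021  0.029] rot [-0.001 -0.003 -0.004] mm 6.413764682880459 deg 0.6 clk 5.0333 q [-0.24  0.91  0.74  1.58 -0.36  1.24 -0.84] gp [ 0.5699 -0.2346  0.0755]
```

View pics/s1c.png

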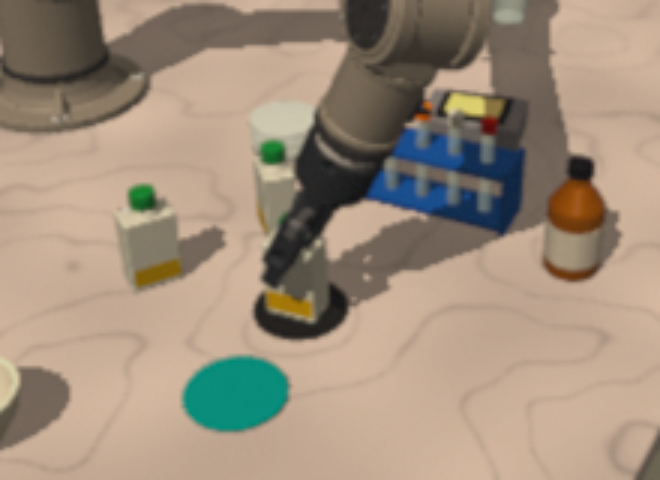

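The crop shows the gripper straddling the target bottle on the black mat, with the fingers on either side of it at about (285,260). I'll correct the small offset and close.

Call:
drive_tool:
  rows:
    - {"offset":[0.024,-0.015,0.03],"rotation":[0,0,0],"claw":1}
    - {"offset":[0.024,-0.015,0.03],"rotation":[0,0,0],"claw":1}
    - {"offset":[0.024,-0.015,0.03],"rotation":[0,0,0],"claw":0.5}
    - {"offset":[0.024,-0.015,0.03],"rotation":[0,0,0],"claw":0.4}
    - {"offset":[0.024,-0.015,0.03],"rotation":[0,0,0],"claw":0.3}
    - {"offset":[0.024,-0.015,0.03],"rotation":[0,0,0],"claw":0.2}
    - {"offset":[0.024,-0.015,0.03],"rotation":[0,0,0],"claw":0.2}
    - {"offset":[0.024,-0.015,0.03],"rotation":[0,0,0],"claw":0.2}
    - {"offset":[0.024,-0.015,0.03],"rotation":[0,0,0],"claw":0.2}
    - {"offset":[0.024,-0.015,0.03],"rotation":[0,0,0],"claw":0.2}
  force: 60

```text
clock: 5.92
tcp_pos: [0.5642, -0.234, 0.0519]
orientation: [3.025, 0.236, -0.663]
contact_force: [0.6, 2.3, 2.4]
grip_width: 0.0352
gripper_force: 60.3
```

```bash
python3 go.py .60 -.20 .4 9.4 0; cp go.py x.py; python3 -c "from h import *;o=get_obs();print(o['tcp_pos'].tolist(),o['orientation'].tolist(),o['gripper_force'],o['grip_width'])" | tee grasp1.txt
```

```text
off [-0.672 -0.182 -2.107] rot [ 0.     0.216 -0.004] mm 332.8020418206044 deg 24.7 clk 5.9167 q [-0.24  0.92  0.73  1.57 -0.37  1.23 -0.84] gp [ 0.5721 -0.2328  0.0691]
[0.5642276459075167, -0.23403484039874442, 0.05188122605710044] [3.0252605283858736, 0.2362251947593903, -0.6628277119805345] 60.3431761264801 0.035209691539558795
```

Call:
drive_tool:
  rows:
    - {"offset":[-0.05,0,-0.1],"rotation":[0,0,0],"claw":0.2}
    - {"offset":[-0.13,0,-0.28],"rotation":[0,0,0],"claw":0.2}
    - {"offset":[-0.22,0,-0.48],"rotation":[0,0,0],"claw":0.2}
    - {"offset":[-0.31,0,-0.68],"rotation":[0,0.03,0],"claw":0.2}
    - {"offset":[-0.38,0,-0.84],"rotation":[0,0.06,0],"claw":0.2}
    - {"offset":[-0.42,0,-0.96],"rotation":[0,0.1,0],"claw":0.2}
    - {"offset":[-0.45,0,-1],"rotation":[0,0.13,0],"claw":0.2}

```text
clock: 6.5
tcp_pos: [0.5665, -0.2351, 0.2203]
orientation: [3.105, 0.241, -0.253]
contact_force: [1.4, -0.6, -1.8]
grip_width: 0.0355
gripper_force: 60.2
```

```bash
python3 go.py .56 -.15 .36 5 20; python3 go.py .56 -.05 .95 0 110
```

```text
off [-0.045 -0.561 -0.818] rot [-0.001  0.256  0.034] mm 148.92942365405278 deg 29.6 clk 6.5 q [-0.3   0.59  0.83  1.65 -0.34  1.23 -0.81] gp [ 0.5695 -0.2346  0.2391]
off [-0.536 -1.184 -4.891] rot [-0.07   1.039  0.062] mm 759.1621781983042 deg 119.5 clk 6.5 q [-0.3   0.59  0.83  1.65 -0.34  1.23 -0.81] gp [ 0.5695 -0.2346  0.2391]
```

Call:
drive_tool:
  rows:
    - {"offset":[-0.02,-0.1,-0.17],"rotation":[0,0.03,0],"claw":0.2}
    - {"offset":[-0.04,-0.25,-0.4],"rotation":[0,0.06,0.01],"claw":0.2}
    - {"offset":[-0.07,-0.4,-0.64],"rotation":[0,0.1,0.02],"claw":0.2}
    - {"offset":[-0.1,-0.52,-0.86],"rotation":[0,0.14,0.03],"claw":0.2}
    - {"offset":[-0.1,-0.6,-1],"rotation":[0,0.18,0.03],"claw":0.2}
    - {"offset":[-0.1,-0.6,-1],"rotation":[0,0.22,0.03],"claw":0.2}

```text
clock: 7.0
tcp_pos: [0.5643, -0.1411, 0.3712]
orientation: [-3.091, -0.154, -0.434]
contact_force: [0.6, -0.4, -1.1]
grip_width: 0.0353
gripper_force: 60.3
```

```bash
python3 go.py .56 -.05 .95 0 110
```

```text
off [ 1.22  -0.604 -3.708] rot [-0.05   0.82   0.024] mm 592.4701736764736 deg 94.1 clk 7.0 q [-0.7   0.07  0.96  1.84 -0.18  1.   -1.15] gp [ 0.5591 -0.1416  0.3895]
```

Call:
drive_tool:
  rows:
    - {"offset":[0.05,-0.04,-0.17],"rotation":[0,0.03,0],"claw":0.2}
    - {"offset":[0.13,-0.1,-0.4],"rotation":[0,0.07,0],"claw":0.2}
    - {"offset":[0.2,-0.15,-0.64],"rotation":[0,0.12,0],"claw":0.2}
    - {"offset":[0.27,-0.2,-0.86],"rotation":[0,0.17,0],"claw":0.2}
    - {"offset":[0.3,-0.22,-1],"rotation":[-0.01,0.22,0],"claw":0.2}
    - {"offset":[0.3,-0.22,-1],"rotation":[-0.01,0.26,0],"claw":0.2}

```text
clock: 7.5
tcp_pos: [0.5632, -0.1076, 0.5285]
orientation: [-2.873, -0.14, -1.216]
contact_force: [0.2, 1.7, -2.5]
grip_width: 0.0356
gripper_force: 60.6
```

```bash
python3 go.py .56 -.05 .95 0 110
```

```text
off [ 2.142 -0.324 -1.898] rot [-0.045  0.559  0.019] mm 432.0565460524538 deg 64.3 clk 7.5 q [-0.5  -0.34  0.5   1.95  0.12  0.69 -1.5 ] gp [ 0.5496 -0.1086  0.5418]
```

Call:
drive_tool:
  rows:
    - {"offset":[0.17,-0.04,-0.1],"rotation":[0,0.03,0],"claw":0.2}
    - {"offset":[0.4,-0.08,-0.23],"rotation":[-0.01,0.06,0],"claw":0.2}
    - {"offset":[0.64,-0.12,-0.36],"rotation":[-0.01,0.1,0],"claw":0.2}
    - {"offset":[0.85,-0.16,-0.48],"rotation":[-0.02,0.15,0],"claw":0.2}
    - {"offset":[1,-0.18,-0.56],"rotation":[-0.02,0.2,0],"claw":0.2}
    - {"offset":[1,-0.18,-0.56],"rotation":[-0.02,0.25,0],"claw":0.2}

```text
clock: 8.0
tcp_pos: [0.6062, -0.0722, 0.6939]
orientation: [-2.529, -0.114, -1.848]
contact_force: [0.2, 2.0, -1.3]
grip_width: 0.0354
gripper_force: 60.6
```

```bash
python3 go.py .62 -.05 .95 0 115
```

```text
off [ 1.746 -0.069 -0.333] rot [-0.033  0.372  0.017] mm 266.8613310361989 deg 42.9 clk 8.0 q [-0.08 -0.34  0.11  1.91 -0.2   0.31 -1.28] gp [ 0.5881 -0.0731  0.6997]
```

```bash
python3 go.py .54 -.07 1.15 -4 113
```

```text
off [ 2.843  0.088 -1.251] rot [-0.068  0.354  0.016] mm 466.0708885763804 deg 41.3 clk 8.0 q [-0.08 -0.34  0.11  1.91 -0.2   0.31 -1.28] gp [ 0.5881 -0.0731  0.6997]
```

Call:
drive_tool:
  rows:
    - {"offset":[0.17,0,-0.02],"rotation":[0,0.02,0],"claw":0.2}
    - {"offset":[0.4,0,-0.05],"rotation":[-0.01,0.05,0],"claw":0.2}
    - {"offset":[0.64,0,-0.1],"rotation":[-0.01,0.08,0],"claw":0.2}
    - {"offset":[0.85,0.03,-0.15],"rotation":[-0.02,0.1,0],"claw":0.2}
    - {"offset":[1,0.03,-0.2],"rotation":[-0.02,0.13,0],"claw":0.2}
    - {"offset":[1,0.03,-0.2],"rotation":[-0.02,0.13,0],"claw":0.2}

```text
clock: 8.5
tcp_pos: [0.6234, -0.0717, 0.844]
orientation: [2.267, 0.072, 2.151]
contact_force: [-0.3, 0.4, -1.4]
grip_width: 0.0355
gripper_force: 60.7
```

```bash
python3 go.py .54 -.07 1.15 -4 113
```

```text
off [ 2.062  0.077 -0.549] rot [-0.049  0.226  0.013] mm 320.2937316745626 deg 26.5 clk 8.5 q [-0.04 -0.32  0.06  1.76 -0.2   0.19 -1.31] gp [ 0.6044 -0.0721  0.845 ]
```

Call:
drive_tool:
  rows:
    - {"offset":[0.17,0,-0.02],"rotation":[0,0.02,0],"claw":0.2}
    - {"offset":[0.4,0,-0.05],"rotation":[-0.01,0.04,0],"claw":0.2}
    - {"offset":[0.64,0,-0.1],"rotation":[-0.01,0.06,0],"claw":0.2}
    - {"offset":[0.85,0.03,-0.15],"rotation":[-0.02,0.08,0],"claw":0.2}
    - {"offset":[1,0.03,-0.2],"rotation":[-0.02,0.1,0],"claw":0.2}
    - {"offset":[1,0.03,-0.2],"rotation":[-0.02,0.1,0],"claw":0.2}

```text
clock: 9.0
tcp_pos: [0.6011, -0.0692, 0.9957]
orientation: [2.025, 0.033, 2.349]
contact_force: [-1.1, -0.9, -1.2]
grip_width: 0.0353
gripper_force: 60.7
```

```bash
python3 go.py .50 -.07 1.2 -4 120
```

```text
off [ 1.491  0.082 -0.348] rot [-0.032  0.187  0.011] mm 229.93138742645556 deg 21.8 clk 9.0 q [ 0.16 -0.31 -0.09  1.57 -0.38  0.17 -1.19] gp [ 0.5823 -0.069   0.9929]
```

Call:
drive_tool:
  rows:
    - {"offset":[0.17,0,-0.02],"rotation":[0,0.02,0],"claw":0.2}
    - {"offset":[0.4,0,-0.05],"rotation":[0,0.04,0],"claw":0.2}
    - {"offset":[0.64,0,-0.1],"rotation":[-0.01,0.06,0],"claw":0.2}
    - {"offset":[0.85,0.03,-0.15],"rotation":[-0.01,0.08,0],"claw":0.2}
    - {"offset":[1,0.04,-0.2],"rotation":[-0.02,0.1,0],"claw":0.2}
    - {"offset":[1,0.04,-0.23],"rotation":[-0.02,0.12,0],"claw":0.2}
    - {"offset":[1,0.04,-0.23],"rotation":[-0.02,0.13,0],"claw":0.2}

```text
clock: 9.58
tcp_pos: [0.549, -0.0649, 1.1354]
orientation: [1.746, 0.004, 2.541]
contact_force: [1.1, -0.3, -2.7]
grip_width: 0.0353
gripper_force: 60.8
```

```bash
python3 go.py .46 -.07 1.23 -4 125
```

```text
off [ 0.829  0.089 -0.203] rot [-0.019  0.122  0.01 ] mm 128.691442164896 deg 14.1 clk 9.5833 q [ 0.5  -0.32 -0.28  1.41 -1.07  0.17 -0.63] gp [ 0.5313 -0.0643  1.1286]
```

Call:
drive_tool:
  rows:
    - {"offset":[0.15,0,-0.03],"rotation":[0,0.02,0],"claw":0.2}
    - {"offset":[0.25,0,-0.06],"rotation":[0,0.03,0],"claw":0.2}
    - {"offset":[0.25,0,-0.06],"rotation":[0,0.03,0],"claw":0.2}
    - {"offset":[0.25,0,-0.06],"rotation":[0,0.03,0],"claw":0.2}
    - {"offset":[0.25,0,-0.06],"rotation":[0,0.03,0],"claw":0.2}
    - {"offset":[0.25,0,-0.06],"rotation":[0,0.03,0],"claw":0.2}

```text
clock: 10.08
tcp_pos: [0.5293, -0.064, 1.1657]
orientation: [1.673, 0.003, 2.591]
contact_force: [-0.4, -0.5, -0.7]
grip_width: 0.0354
gripper_force: 60.8
```

```bash
cat > bz.py <<'E'
from h import *
l=open('grasp1.txt').read().replace(']','],').split('],')
import re; v=list(map(float,re.findall(r'-?\d+\.\d+',open('grasp1.txt').read())))
G=Ro.from_rotvec(v[3:6]); o=get_obs(); Rn=Ro.from_rotvec(o['orientation'])
b=(Rn*G.inv()).as_matrix(); print('bottle tilt if unslipped',np.degrees(np.arccos(b[2,2])).round(1))
bp=np.array([.570,-.2315,.004])-np.array(v[:3]); print('bottle origin',(o['tcp_pos']+b@bp).round(4),o['joints'].round(2))
E
python3 bz.py; python3 - <<'E'
from h import *
a=cap('scene','s2');b=cap('wrist','w2');cv2.imwrite('pics/fl.png',cv2.resize(np.hstack([a['frame'],b['frame']])[:,:,::-1],(800,300)))
E
```

```text
bottle tilt if unslipped 139.0
bottle origin [ 0.5561 -0.0622  1.2058] [ 0.51 -0.33 -0.28  1.38 -1.23  0.17 -0.48]
```

View pics/fl.png

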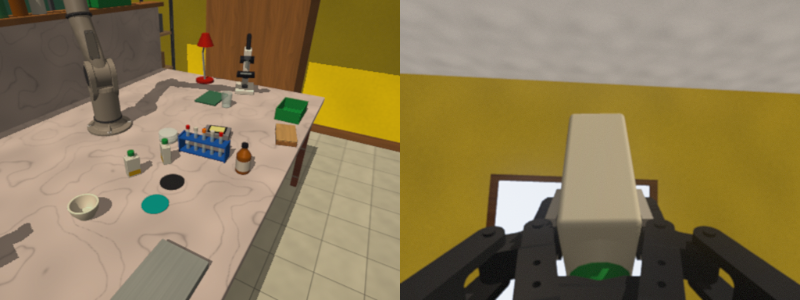

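The left half shows the empty black mat at (172,182). The right half, the wrist view, shows the bottle held upside down and square between the fingers, green cap at the bottom at (600,272). Next I measure the uncovered mat and start the return.

```bash
python3 - <<'E'
from h import *
for n in('s2','top'):
    f=dict(np.load('pics/s2.npz')) if n=='s2' else cap('top','top2')
    P=cloud(f); V=f['frame'].max(2); m=(V<60)&(np.hypot(P[...,0]-.57,P[...,1]+.23)<.08)&(abs(P[...,2])<.02)
    vs,us=np.nonzero(m); (c,r)=cv2.minEnclosingCircle((P[m][:,:2]*1000).astype(np.float32))
    print(n,m.sum(),c,r,np.median(P[m],0), 'ray',ray(f,us.mean(),vs.mean(),.004))
E
python3 go.py .58 -.08 .85 -2 85; python3 go.py .57 -.2 .45 5 10
```

```text
s2 449 (575.0269775390625, -232.3426513671875) 47.54648971557617 [ 0.57616717 -0.2340947   0.00368809] ray [ 0.57599675 -0.23442522  0.004     ]
top 59 (572.508056640625, -190.43731689453125) 25.597448348999023 [ 0.57090062 -0.18905406  0.00387889] ray [ 0.57100959 -0.18970268  0.004     ]
off [-2.125  0.019 -0.448] rot [ 0.004 -0.256  0.017] mm 325.7224952463314 deg 29.4 clk 10.2333 q [ 0.51 -0.33 -0.28  1.38 -1.23  0.17 -0.48] gp [ 0.5119 -0.0636  1.1583]
off [-4.624  0.728 -1.727] rot [ 0.077 -0.908 -0.02 ] mm 748.5070327529485 deg 104.5 clk 10.2333 q [ 0.51 -0.33 -0.28  1.38 -1.23  0.17 -0.48] gp [ 0.5119 -0.0636  1.1583]
```

Call:
drive_tool:
  rows:
    - {"offset":[-0.17,0,-0.02],"rotation":[0,-0.02,0],"claw":0.2}
    - {"offset":[-0.4,0,-0.05],"rotation":[0,-0.04,0],"claw":0.2}
    - {"offset":[-0.64,0,-0.1],"rotation":[0,-0.06,0],"claw":0.2}
    - {"offset":[-0.85,0,-0.15],"rotation":[0,-0.09,0],"claw":0.2}
    - {"offset":[-1,0,-0.2],"rotation":[0,-0.12,0],"claw":0.2}
    - {"offset":[-1,0,-0.2],"rotation":[0,-0.13,0],"claw":0.2}

```text
clock: 10.73
tcp_pos: [0.5775, -0.0735, 1.0197]
orientation: [1.998, -0.006, 2.353]
contact_force: [0.8, 0.5, -2.7]
grip_width: 0.0355
gripper_force: 60.7
```

```bash
python3 go.py .58 -.08 .85 -2 85
```

```text
off [-1.151  0.004 -0.043] rot [ 0.004 -0.125  0.016] mm 172.8354291348549 deg 14.5 clk 10.7333 q [ 0.4  -0.33 -0.23  1.54 -0.65  0.23 -1.  ] gp [ 0.5588 -0.0728  1.0166]
```

Call:
drive_tool:
  rows:
    - {"offset":[-0.17,0,0],"rotation":[0,-0.02,0],"claw":0.2}
    - {"offset":[-0.4,0,0],"rotation":[0,-0.05,0],"claw":0.2}
    - {"offset":[-0.64,0,-0.02],"rotation":[0,-0.08,0.01],"claw":0.2}
    - {"offset":[-0.85,0,-0.04],"rotation":[0,-0.11,0.01],"claw":0.2}
    - {"offset":[-1,0,-0.05],"rotation":[0,-0.15,0.01],"claw":0.2}
    - {"offset":[-1,0,-0.05],"rotation":[0,-0.18,0.01],"claw":0.2}

```text
clock: 11.23
tcp_pos: [0.594, -0.079, 0.8669]
orientation: [2.407, -0.041, 1.96]
contact_force: [0.1, 1.6, -2.1]
grip_width: 0.0353
gripper_force: 60.7
```

```bash
python3 go.py .57 -.1 .65 -2 50
```

```text
off [-1.509  0.128  0.253] rot [ 0.007 -0.247  0.003] mm 230.27225324123742 deg 28.3 clk 11.2333 q [ 0.49 -0.32 -0.28  1.6  -0.39  0.5  -1.26] gp [ 0.5755 -0.0782  0.8707]
```

Call:
drive_tool:
  rows:
    - {"offset":[-0.17,0,0.02],"rotation":[0,-0.02,0],"claw":0.2}
    - {"offset":[-0.4,0.02,0.05],"rotation":[0,-0.05,0],"claw":0.2}
    - {"offset":[-0.64,0.05,0.1],"rotation":[0,-0.09,0],"claw":0.2}
    - {"offset":[-0.85,0.07,0.13],"rotation":[0,-0.13,0],"claw":0.2}
    - {"offset":[-1,0.1,0.17],"rotation":[0,-0.18,0],"claw":0.2}
    - {"offset":[-1,0.1,0.17],"rotation":[0,-0.22,0],"claw":0.2}

```text
clock: 11.73
tcp_pos: [0.5886, -0.0974, 0.7162]
orientation: [2.781, -0.056, 1.391]
contact_force: [-0.4, 0.5, -3.0]
grip_width: 0.0355
gripper_force: 60.6
```

```bash
python3 go.py .57 -.18 .45 4 15
```

```text
off [-1.563  0.529  1.089] rot [ 0.038 -0.332 -0.046] mm 296.5666960842738 deg 38.7 clk 11.7333 q [ 0.57 -0.23 -0.36  1.58 -0.23  0.86 -1.37] gp [ 0.5734 -0.0965  0.7276]
```

Call:
drive_tool:
  rows:
    - {"offset":[-0.17,0.05,0.1],"rotation":[0,-0.02,0],"claw":0.2}
    - {"offset":[-0.4,0.12,0.25],"rotation":[0.01,-0.06,-0.01],"claw":0.2}
    - {"offset":[-0.64,0.2,0.42],"rotation":[0.01,-0.1,-0.01],"claw":0.2}
    - {"offset":[-0.85,0.27,0.57],"rotation":[0.02,-0.15,-0.02],"claw":0.2}
    - {"offset":[-1,0.32,0.67],"rotation":[0.02,-0.2,-0.03],"claw":0.2}
    - {"offset":[-1,0.32,0.67],"rotation":[0.02,-0.22,-0.03],"claw":0.2}

```text
clock: 12.23
tcp_pos: [0.5789, -0.1488, 0.5355]
orientation: [3.036, 0.044, 0.75]
contact_force: [0.1, -0.3, -3.4]
grip_width: 0.0354
gripper_force: 60.5
```

```bash
python3 go.py .573 -.232 .27 9.4 -15
```

```text
off [-0.962  0.519  1.645] rot [ 0.018 -0.372 -0.07 ] mm 296.1982128561169 deg 43.4 clk 12.2333 q [ 0.56 -0.03 -0.35  1.61 -0.11  1.09 -1.31] gp [ 0.5701 -0.1486  0.5523]
```

Call:
drive_tool:
  rows:
    - {"offset":[-0.1,0.06,0.17],"rotation":[0,-0.02,-0.01],"claw":0.2}
    - {"offset":[-0.23,0.14,0.4],"rotation":[0,-0.06,-0.02],"claw":0.2}
    - {"offset":[-0.36,0.2,0.62],"rotation":[0.01,-0.11,-0.03],"claw":0.2}
    - {"offset":[-0.48,0.27,0.82],"rotation":[0.01,-0.16,-0.04],"claw":0.2}
    - {"offset":[-0.56,0.3,0.95],"rotation":[0.01,-0.2,-0.04],"claw":0.2}
    - {"offset":[-0.56,0.3,0.95],"rotation":[0.01,-0.22,-0.04],"claw":0.2}

```text
clock: 12.73
tcp_pos: [0.575, -0.1963, 0.3727]
orientation: [3.116, 0.167, 0.072]
contact_force: [-0.7, 0.2, -1.8]
grip_width: 0.0355
gripper_force: 60.4
```

```bash
python3 go.py .573 -.232 .22 9.4 -24.7
```

```text
off [-0.143  0.212  1.133] rot [ 0.006 -0.238 -0.031] mm 174.18044435206852 deg 27.5 clk 12.7333 q [ 0.49  0.26 -0.34  1.55  0.1   1.29 -1.32] gp [ 0.5741 -0.196   0.3916]
```

Call:
drive_tool:
  rows:
    - {"offset":[-0.02,0.04,0.16],"rotation":[0,-0.03,-0.005],"claw":0.2}
    - {"offset":[-0.05,0.09,0.38],"rotation":[0,-0.08,-0.01],"claw":0.2}
    - {"offset":[-0.08,0.13,0.6],"rotation":[0,-0.13,-0.02],"claw":0.2}
    - {"offset":[-0.1,0.17,0.8],"rotation":[0.006,-0.18,-0.025],"claw":0.2}
    - {"offset":[-0.12,0.2,0.92],"rotation":[0.006,-0.22,-0.031],"claw":0.2}
    - {"offset":[-0.13,0.21,1],"rotation":[0.006,-0.238,-0.031],"claw":0.2}
    - {"offset":[-0.13,0.21,1],"rotation":[0.006,-0.238,-0.031],"claw":0.2}

```text
clock: 13.32
tcp_pos: [0.5695, -0.2307, 0.2243]
orientation: [3.026, 0.254, -0.654]
contact_force: [-1.2, 1.1, -2.7]
grip_width: 0.0354
gripper_force: 60.5
```

```bash
python3 bz.py; python3 - <<'E'
from h import *
import re
v=list(map(float,re.findall(r'-?\d+\.\d+',open('grasp1.txt').read())))
o=get_obs();R=Ro.from_rotvec(o['orientation'])
print('to grasp pose',(R.inv().apply(np.array(v[:3])-o['tcp_pos'])/.15).round(3),((R.inv()*Ro.from_rotvec(v[3:6])).as_rotvec()/2).round(4))
print('up100',(R.inv().apply([0,0,.1])/.15).round(3))
f=cap('scene','s3');P=cloud(f); H,S,V=cv2.split(cv2.cvtColor(f['frame'],cv2.COLOR_RGB2HSV))
m=(np.hypot(P[...,0]-.575,P[...,1]+.235)<.07)&(H>14)&(H<32)&(S>120)&(V>80)&(P[...,2]>.05);q=P[m]
if m.sum()>5: print('band',m.sum(),q.min(0).round(3),q.max(0).round(3),np.median(q,0).round(4))
cv2.imwrite('pics/s3c.png',cv2.resize(f['frame'][100:290,120:340,::-1],None,fx=3,fy=3))
E
```

```text
bottle tilt if unslipped 0.3
bottle origin [ 0.5755 -0.2279  0.1765] [ 0.38  0.62 -0.28  1.42  0.28  1.55 -1.35]
to grasp pose [0.44  0.016 1.063] [ 0.0014 -0.0029  0.0054]
up100 [-0.275  0.    -0.607]
band 116 [ 0.555 -0.253  0.182] [ 0.645 -0.222  0.544] [ 0.5822 -0.248   0.1956]
```

View pics/s3c.png

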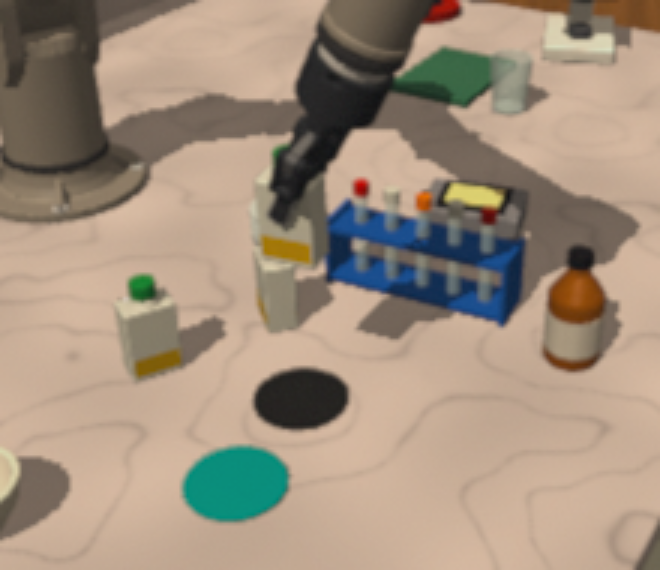

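The crop shows the bottle held upright with its yellow band level at (286,248), above and behind the mat at (300,398) as seen from the camera. I'll lower it to about 15 mm above its start height first.

Call:
drive_tool:
  rows:
    - {"offset":[0.06,0,0.15],"rotation":[0,0,0],"claw":0.2}
    - {"offset":[0.15,0.01,0.36],"rotation":[0,0,0],"claw":0.2}
    - {"offset":[0.24,0.01,0.58],"rotation":[0,0,0.003],"claw":0.2}
    - {"offset":[0.32,0.01,0.77],"rotation":[0,0,0.005],"claw":0.2}
    - {"offset":[0.37,0.01,0.9],"rotation":[0,-0.003,0.005],"claw":0.2}
    - {"offset":[0.4,0.01,0.97],"rotation":[0,-0.003,0.005],"claw":0.2}
    - {"offset":[0.4,0.01,0.97],"rotation":[0,-0.003,0.005],"claw":0.2}
    - {"offset":[0.4,0.01,0.97],"rotation":[0,-0.003,0.005],"claw":0.2}

```text
clock: 14.03
tcp_pos: [0.5671, -0.2344, 0.0743]
orientation: [3.023, 0.235, -0.645]
contact_force: [0.5, -0.5, -1.6]
grip_width: 0.0355
gripper_force: 60.5
```

```bash
cat > tg.py <<'E'
from h import *
import re
v=list(map(float,re.findall(r'-?\d+\.\d+',open('grasp1.txt').read())))
o=get_obs();R=Ro.from_rotvec(o['orientation'])
print('to grasp pose',(R.inv().apply(np.array(v[:3])-o['tcp_pos'])/.15).round(3),((R.inv()*Ro.from_rotvec(v[3:6])).as_rotvec()/2).round(4))
f=cap('scene','s4');P=cloud(f); H,S,V=cv2.split(cv2.cvtColor(f['frame'],cv2.COLOR_RGB2HSV))
m=(np.hypot(P[...,0]-.572,P[...,1]+.235)<.05)&(H>14)&(H<32)&(S>120)&(V>80)&(P[...,2]>.01)&(P[...,2]<.07)
# lowest band pixel per column -> world, tilt along face
vs,us=np.nonzero(m); z=[]
for u in np.unique(us)[2:-2]:
    w=vs[us==u]; z.append([*P[w.min(),u],*P[w.max(),u]])
z=np.array(z); print(len(z),'slopes deg top/bottom',[np.degrees(np.arctan(np.polyfit(z[:,i],z[:,i+2],1)[0])).round(1) for i in(0,3)],z[:,2].mean(),z[:,5].mean())
E
python3 tg.py; python3 bz.py
```

```text
to grasp pose [ 0.044 -0.006  0.144] [ 0.0031 -0.0051 -0.0011]
11 slopes deg top/bottom [np.float64(-3.5), np.float64(0.8)] 0.05208707690432259 0.03530237167389734
bottle tilt if unslipped 0.8
bottle origin [ 0.5741 -0.2322  0.0271] [ 0.38  0.77 -0.26  1.52  0.32  1.3  -1.42]
```

Call:
drive_tool:
  rows:
    - {"offset":[0.015,0,0.04],"rotation":[0.003,-0.005,0],"claw":0.2}
    - {"offset":[0.025,0,0.075],"rotation":[0.003,-0.005,0],"claw":0.2}
    - {"offset":[0.035,0,0.105],"rotation":[0.003,-0.005,0],"claw":0.2}
    - {"offset":[0.04,0,0.125],"rotation":[0.003,-0.005,0],"claw":0.2}
    - {"offset":[0.043,0,0.138],"rotation":[0.003,-0.005,0],"claw":0.2}
    - {"offset":[0.043,0,0.138],"rotation":[0.003,-0.005,0],"claw":0.2}
    - {"offset":[0.043,0,0.138],"rotation":[0.003,-0.005,0],"claw":0.2}

```text
clock: 14.67
tcp_pos: [0.5636, -0.2345, 0.0519]
orientation: [3.025, 0.234, -0.667]
contact_force: [-0.6, 1.1, 4.2]
grip_width: 0.0357
gripper_force: 60.8
```

```bash
python3 tg.py; python3 bz.py
```

```text
to grasp pose [ 0.004 -0.003 -0.002] [-0.0002  0.0013 -0.0007]
11 slopes deg top/bottom [np.float64(-1.2), np.float64(0.6)] 0.03192363726758146 0.011814174933971104
bottle tilt if unslipped 0.1
bottle origin [ 0.5693 -0.232   0.004 ] [ 0.37  0.8  -0.26  1.52  0.33  1.28 -1.43]
```

Call:
drive_tool:
  rows:
    - {"offset":[0,0,0],"rotation":[0,0,0],"claw":0.45}
    - {"offset":[0,0,0],"rotation":[0,0,0],"claw":0.55}
    - {"offset":[0,0,0],"rotation":[0,0,0],"claw":0.7}
    - {"offset":[0,0,0],"rotation":[0,0,0],"claw":0.85}
    - {"offset":[0,0,0],"rotation":[0,0,0],"claw":0.85}
    - {"offset":[0,0,0],"rotation":[0,0,0],"claw":0.85}
    - {"offset":[0,0,0],"rotation":[0,0,0],"claw":0.85}
    - {"offset":[0,0,0],"rotation":[0,0,0],"claw":0.85}
    - {"offset":[0,0,0],"rotation":[0,0,0],"claw":0.85}
    - {"offset":[0,0,0],"rotation":[0,0,0],"claw":0.85}

```text
clock: 15.55
tcp_pos: [0.5636, -0.2347, 0.0511]
orientation: [3.025, 0.234, -0.666]
contact_force: [1.6, -0.0, 0.1]
grip_width: 0.0726
gripper_force: 0.0
```

```bash
python3 tg.py; python3 - <<'E'
from h import *
for n in('scene','top'):
    f=cap(n,'z'+n);P=cloud(f);H,S,V=cv2.split(cv2.cvtColor(f['frame'],cv2.COLOR_RGB2HSV)); N=np.hypot(P[...,0]-.572,P[...,1]+.232)<.05
    for k,m in(('cap',N&(H>40)&(H<90)&(S>80)&(P[...,2]>.1)),('body',N&(V>90)&(P[...,2]>.01)&(P[...,2]<.092))):
        q=P[m]
        if len(q)>8: r=cv2.minAreaRect((q[:,:2]*1e3).astype(np.float32));print(n,k,len(q),np.round(r[0]),np.round(r[1]),round(r[2],1),q[:,2].max())
cv2.imwrite('pics/s5c.png',cv2.resize(cv2.imread('pics/zscene.png')[130:290,120:340],None,fx=3,fy=3))
E
```

```text
to grasp pose [ 0.002 -0.003 -0.006] [-0.0003  0.0011 -0.0007]
11 slopes deg top/bottom [np.float64(-6.0), np.float64(-2.1)] 0.030730333216393794 0.013304545508944584
scene cap 20 [ 573. -248.] [13. 43.] 42.0 0.14065748870594766
scene body 265 [ 574. -251.] [59. 59.] 14.7 0.09104516874607942
top cap 37 [ 581. -218.] [56. 16.] 29.8 0.2064052745627027
top body 34 [ 550. -228.] [18. 24.] 7.7 0.09189300383638101
```

View pics/s5c.png

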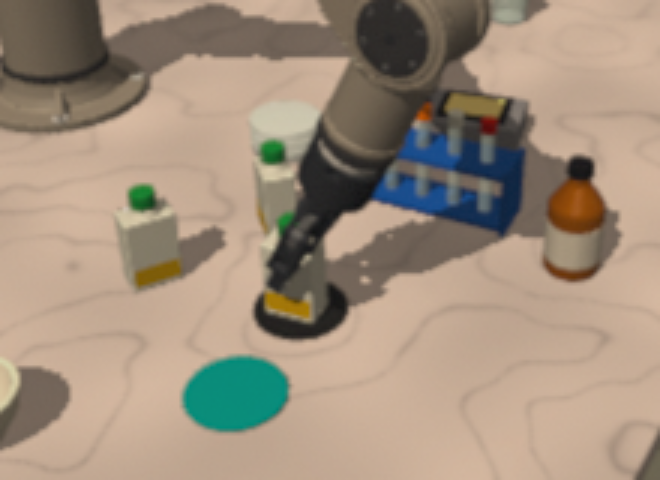

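The bottle stands on the black mat at (290,300) with the fingers open around it. I'll back off along the tool axis, confirm its pose, then regrasp.

Call:
drive_tool:
  rows:
    - {"offset":[0,0,-0.1],"rotation":[0,0,0],"claw":1}
    - {"offset":[0,0,-0.25],"rotation":[0,0,0],"claw":1}
    - {"offset":[0,0,-0.45],"rotation":[0,0,0],"claw":1}
    - {"offset":[0,0,-0.65],"rotation":[0,0,0],"claw":1}
    - {"offset":[0,0,-0.8],"rotation":[0,0,0],"claw":1}
    - {"offset":[0,0,-0.8],"rotation":[0,0,0],"claw":1}
    - {"offset":[0,0,-0.8],"rotation":[0,0,0],"claw":1}
    - {"offset":[0,0,-0.8],"rotation":[0,0,0],"claw":1}

```text
clock: 16.37
tcp_pos: [0.6127, -0.2267, 0.1593]
orientation: [3.024, 0.234, -0.668]
contact_force: [-0.2, 1.0, 0.4]
grip_width: 0.0854
gripper_force: 0.0
```

```bash
python3 - <<'E'
from h import *
for n in('wrist','scene','top'):
    f=cap(n,'y'+n);P=cloud(f);H,S,V=cv2.split(cv2.cvtColor(f['frame'],cv2.COLOR_RGB2HSV)); N=np.hypot(P[...,0]-.572,P[...,1]+.232)<.05
    for k,m in(('cap',N&(H>40)&(H<90)&(S>80)&(P[...,2]>.1)&(P[...,2]<.13)),('body',N&(V>90)&(P[...,2]>.01)&(P[...,2]<.095))):
        q=P[m]
        if len(q)>8: r=cv2.minAreaRect((q[:,:2]*1e3).astype(np.float32));print(n,k,len(q),np.round(r[0],1),np.round(r[1],1),round(r[2],1),np.percentile(q[:,2],95),q.mean(0).round(3))
E
python3 tg.py
```

```text
wrist cap 1510 [ 570.1 -232.7] [28.  26.3] 10.6 0.11681282808752265 [ 0.574 -0.232  0.113]
wrist body 4344 [ 570.5 -233.1] [55.6 36.4] 8.9 0.09247460466969126 [ 0.592 -0.23   0.067]
scene cap 67 [ 571.6 -238.4] [23.1 24.9] 59.3 0.11770505803046379 [ 0.574 -0.24   0.112]
scene body 518 [ 570.7 -237.2] [56.4 37.5] 9.2 0.09084671311576793 [ 0.578 -0.247  0.057]
top cap 36 [ 567.8 -223.6] [24.5 14.5] 4.3 0.12125033017147785 [ 0.568 -0.224  0.115]
top body 85 [ 568.6 -223.7] [55.3 26.4] 5.1 0.09411387551733803 [ 0.568 -0.223  0.088]
to grasp pose [ 0.008 -0.002  0.782] [-0.0007  0.0025 -0.0007]
11 slopes deg top/bottom [np.float64(1.7), np.float64(-0.4)] 0.02999370816003585 0.013209991280726037
```

Call:
drive_tool:
  rows:
    - {"offset":[0.004,-0.003,0.15],"rotation":[0,0,0],"claw":1}
    - {"offset":[0.006,-0.003,0.35],"rotation":[0,0,0],"claw":1}
    - {"offset":[0.006,-0.003,0.55],"rotation":[0,0,0],"claw":1}
    - {"offset":[0.006,-0.003,0.7],"rotation":[0,0,0],"claw":1}
    - {"offset":[0.006,-0.003,0.77],"rotation":[0,0,0],"claw":1}
    - {"offset":[0.006,-0.003,0.785],"rotation":[0,0,0],"claw":1}
    - {"offset":[0.006,-0.003,0.785],"rotation":[0,0,0],"claw":1}
    - {"offset":[0.006,-0.003,0.785],"rotation":[0,0,0],"claw":0.5}
    - {"offset":[0.006,-0.003,0.785],"rotation":[0,0,0],"claw":0.4}
    - {"offset":[0.006,-0.003,0.785],"rotation":[0,0,0],"claw":0.3}
    - {"offset":[0.006,-0.003,0.785],"rotation":[0,0,0],"claw":0.2}
    - {"offset":[0.006,-0.003,0.785],"rotation":[0,0,0],"claw":0.2}
    - {"offset":[0.006,-0.003,0.785],"rotation":[0,0,0],"claw":0.2}
    - {"offset":[0.006,-0.003,0.785],"rotation":[0,0,0],"claw":0.2}
    - {"offset":[0.006,-0.003,0.785],"rotation":[0,0,0],"claw":0.2}
  force: 60

```text
clock: 17.82
tcp_pos: [0.5662, -0.2337, 0.0537]
orientation: [3.025, 0.234, -0.664]
contact_force: [1.8, 0.5, 6.0]
grip_width: 0.0353
gripper_force: 60.4
```

```bash
python3 -c "
from h import *
o=get_obs();print(o['tcp_pos'].tolist(),o['orientation'].tolist());y=Ro.from_rotvec(o['orientation']).as_matrix()[:,1];print(y,np.degrees(np.arctan2(y[0],-y[1])))" | tee g2.txt; head -1 g2.txt > grasp1.txt; python3 go.py .57 -.231 .25 9.4 -25
```

```text
[0.5662231144057873, -0.23366240071147318, 0.05374622540868669] [3.025126663407442, 0.23411941302066316, -0.6636373426138552]
[ 0.1544151  -0.98800276  0.00255442] 8.88290498516034
off [-0.523 -0.01  -1.073] rot [-0.001 -0.002 -0.005] mm 179.08699914210206 deg 0.6 clk 17.8167 q [ 0.37  0.8  -0.26  1.52  0.33  1.28 -1.43] gp [ 0.5741 -0.2324  0.071 ]
```

Call:
drive_tool:
  rows:
    - {"offset":[-0.05,0,-0.1],"rotation":[0,0,0],"claw":0.2}
    - {"offset":[-0.13,0,-0.28],"rotation":[0,0,0],"claw":0.2}
    - {"offset":[-0.22,0,-0.48],"rotation":[0,0,0],"claw":0.2}
    - {"offset":[-0.31,0,-0.68],"rotation":[0,0,0],"claw":0.2}
    - {"offset":[-0.39,0,-0.85],"rotation":[0,0,0],"claw":0.2}
    - {"offset":[-0.46,-0.1,-1],"rotation":[0,0,0],"claw":0.2}
    - {"offset":[-0.46,-0.2,-1],"rotation":[0,0,0],"claw":0.2}

```text
clock: 18.4
tcp_pos: [0.5629, -0.205, 0.2239]
orientation: [3.025, 0.228, -0.653]
contact_force: [0.2, 0.1, -1.1]
grip_width: 0.0352
gripper_force: 60.2
```

```bash
sed -i 's/.570,-.2315,.004/.5705,-.233,.004/' bz.py; python3 bz.py; cat > tl.py <<'E'
import sys
from h import *
import re
# target bottle origin x y z, bottle heading deg
a=list(map(float,sys.argv[1:])); v=list(map(float,re.findall(r'-?\d+\.\d+',open('grasp1.txt').read())))
G=Ro.from_rotvec(v[3:6]); D=Ro.from_euler('z',np.radians(a[3]-8.9)); T=D*G
tp=np.array(a[:3])+D.apply(np.array(v[:3])-[.5705,-.233,.004])
o=get_obs();R=Ro.from_rotvec(o['orientation'])
print('off',(R.inv().apply(tp-o['tcp_pos'])/.15).round(3),'rot',((R.inv()*T).as_rotvec()/2).round(4),'q',o['joints'].round(2),o['clock'])
E
python3 tl.py .559 .191 .2 15.2
```

```text
bottle tilt if unslipped 0.4
bottle origin [ 0.5675 -0.2045  0.1742] [ 0.36  0.6  -0.28  1.45  0.26  1.53 -1.4 ]
off [ 0.236 -2.609 -0.315] rot [-0.0218 -0.0028 -0.0521] q [ 0.36  0.6  -0.28  1.45  0.26  1.53 -1.4 ] 18.4
```

Call:
drive_tool:
  rows:
    - {"offset":[0,-0.12,-0.1],"rotation":[0,0,0],"claw":0.2}
    - {"offset":[0,-0.28,-0.2],"rotation":[0,0,0],"claw":0.2}
    - {"offset":[0,-0.48,-0.28],"rotation":[-0.005,0,-0.01],"claw":0.2}
    - {"offset":[0.03,-0.68,-0.3],"rotation":[-0.005,0,-0.01],"claw":0.2}
    - {"offset":[0.05,-0.85,-0.3],"rotation":[-0.01,0,-0.02],"claw":0.2}
    - {"offset":[0.07,-0.95,-0.3],"rotation":[-0.01,0,-0.02],"claw":0.2}
    - {"offset":[0.07,-1,-0.3],"rotation":[-0.01,0,-0.02],"claw":0.2}

```text
clock: 18.98
tcp_pos: [0.5655, -0.0472, 0.2533]
orientation: [3.008, 0.308, -0.665]
contact_force: [0.1, 0.8, -2.6]
grip_width: 0.0353
gripper_force: 60.2
```

```bash
python3 bz.py; python3 tl.py .559 .191 .2 15.2
```

```text
bottle tilt if unslipped 0.2
bottle origin [ 0.5695 -0.0463  0.2036] [ 0.18  0.55 -0.36  1.47  0.2   1.59 -1.58]
off [ 0.237 -1.562 -0.086] rot [-0.0133  0.0018 -0.0274] q [ 0.18  0.55 -0.36  1.47  0.2   1.59 -1.58] 18.9833
```

Call:
drive_tool:
  rows:
    - {"offset":[0.02,-0.12,-0.01],"rotation":[0,0,0],"claw":0.2}
    - {"offset":[0.04,-0.28,-0.02],"rotation":[0,0,0],"claw":0.2}
    - {"offset":[0.07,-0.48,-0.03],"rotation":[-0.004,0,-0.01],"claw":0.2}
    - {"offset":[0.1,-0.68,-0.04],"rotation":[-0.004,0,-0.01],"claw":0.2}
    - {"offset":[0.13,-0.85,-0.05],"rotation":[-0.01,0.001,-0.02],"claw":0.2}
    - {"offset":[0.15,-0.95,-0.06],"rotation":[-0.01,0.001,-0.02],"claw":0.2}
    - {"offset":[0.15,-1,-0.06],"rotation":[-0.01,0.001,-0.02],"claw":0.2}

```text
clock: 19.57
tcp_pos: [0.5598, 0.1025, 0.2517]
orientation: [2.992, 0.368, -0.657]
contact_force: [0.0, 0.7, -2.5]
grip_width: 0.0351
gripper_force: 60.2
```

```bash
python3 bz.py; python3 tl.py .560 .191 .18 15.2
```

```text
bottle tilt if unslipped 0.1
bottle origin [0.564  0.1035 0.2019] [-0.01  0.57 -0.41  1.46  0.15  1.59 -1.77]
off [ 0.166 -0.572  0.082] rot [-0.0033  0.0005 -0.0091] q [-0.01  0.57 -0.41  1.46  0.15  1.59 -1.77] 19.5667
```

Call:
drive_tool:
  rows:
    - {"offset":[0.02,-0.1,0.01],"rotation":[0,0,0],"claw":0.2}
    - {"offset":[0.06,-0.24,0.03],"rotation":[0,0,-0.003],"claw":0.2}
    - {"offset":[0.1,-0.38,0.05],"rotation":[-0.003,0,-0.006],"claw":0.2}
    - {"offset":[0.14,-0.5,0.07],"rotation":[-0.003,0,-0.009],"claw":0.2}
    - {"offset":[0.165,-0.57,0.08],"rotation":[-0.003,0,-0.009],"claw":0.2}
    - {"offset":[0.165,-0.57,0.08],"rotation":[-0.003,0,-0.009],"claw":0.2}
    - {"offset":[0.165,-0.57,0.08],"rotation":[-0.003,0,-0.009],"claw":0.2}

```text
clock: 20.15
tcp_pos: [0.5565, 0.187, 0.2301]
orientation: [2.985, 0.393, -0.656]
contact_force: [1.1, -0.5, -1.5]
grip_width: 0.0357
gripper_force: 60.1
```

```bash
python3 bz.py; python3 tl.py .560 .191 .09 15.2; cat > lm.py <<'E'
from h import *
import sys
zb=float(sys.argv[1])
f=cap('scene','s'+sys.argv[1]);P=cloud(f);H,S,V=cv2.split(cv2.cvtColor(f['frame'],cv2.COLOR_RGB2HSV)); N=np.hypot(P[...,0]-.56,P[...,1]-.19)<.07
m=N&(P[...,2]>zb-.02)&(P[...,2]<zb+.088)&(V>80)&(P[...,2]>.053); q=P[m]; r=cv2.minAreaRect((q[:,:2]*1e3).astype(np.float32)); print('bottle',len(q),r,np.percentile(q[:,2],[1,50]))
b=N&(H>14)&(H<32)&(S>120)&(P[...,2]>zb)&(P[...,2]<zb+.05); print('band',b.sum(),np.percentile(P[b][:,2],[2,98]) if b.sum() else '')
cv2.imwrite('pics/l%s.png'%sys.argv[1],cv2.resize(f['frame'][90:250,160:380,::-1],None,fx=3,fy=3))
f=cap('top','t'+sys.argv[1]);P=cloud(f);H,S,V=cv2.split(cv2.cvtColor(f['frame'],cv2.COLOR_RGB2HSV)); N=np.hypot(P[...,0]-.56,P[...,1]-.19)<.09
m=N&(abs(P[...,2]-.042)<.008);r=cv2.minAreaRect((P[m][:,:2]*1e3).astype(np.float32)); print('lampbox',r)
m=N&(P[...,2]>zb+.07)&(P[...,2]<zb+.095)&(V>110);q=P[m]
if len(q)>5: print('bottop',len(q),cv2.minAreaRect((q[:,:2]*1e3).astype(np.float32)))
E
python3 lm.py .175
```

```text
bottle tilt if unslipped 0.1
bottle origin [0.5606 0.1881 0.1804] [-0.12  0.62 -0.44  1.43  0.14  1.56 -1.88]
off [ 0.253 -0.022  0.546] rot [ 0.0001  0.0005 -0.0013] q [-0.12  0.62 -0.44  1.43  0.14  1.56 -1.88] 20.15
bottle 298 ((568.71044921875, 173.33177185058594), (63.571720123291016, 33.244380950927734), 40.151634216308594) [0.18213345 0.21739846]
band 77 [0.18626833 0.20868638]
lampbox ((0.0, 0.0), (0.0, 0.0), 0.0)
```

View pics/l.175.png

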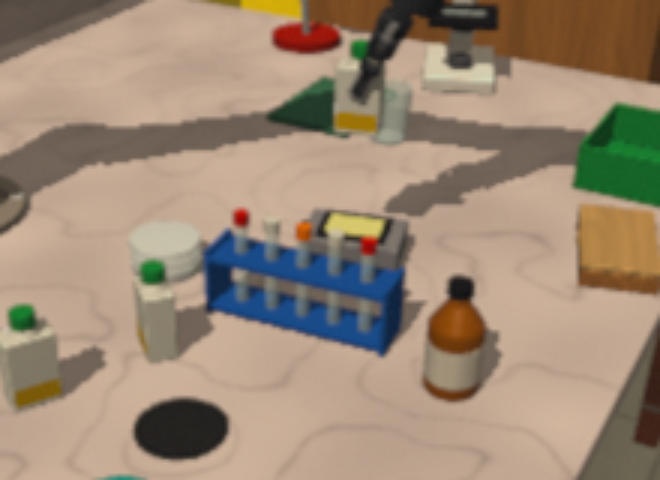

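The crop shows the bottle upright at (358,95), floating above the lamp window at (355,228). The rack, dishes and reagent bottle look undisturbed. I'll descend part of the way.

Call:
drive_tool:
  rows:
    - {"offset":[0.03,0,0.06],"rotation":[0,0,0],"claw":0.2}
    - {"offset":[0.08,-0.01,0.17],"rotation":[0,0,0],"claw":0.2}
    - {"offset":[0.14,-0.02,0.3],"rotation":[0,0,0],"claw":0.2}
    - {"offset":[0.2,-0.02,0.43],"rotation":[0,0,0],"claw":0.2}
    - {"offset":[0.25,-0.02,0.54],"rotation":[0,0,0],"claw":0.2}
    - {"offset":[0.28,-0.02,0.6],"rotation":[0,0,0],"claw":0.2}
    - {"offset":[0.28,-0.02,0.6],"rotation":[0,0,0],"claw":0.2}
    - {"offset":[0.28,-0.02,0.6],"rotation":[0,0,0],"claw":0.2}

```text
clock: 20.92
tcp_pos: [0.5561, 0.1898, 0.1311]
orientation: [2.986, 0.393, -0.656]
contact_force: [0.8, -0.2, -2.0]
grip_width: 0.0354
gripper_force: 60.2
```

```bash
python3 bz.py; python3 tl.py .5597 .191 .0575 15.2; python3 lm.py .08; python3 - <<'E'
from h import *
f=cap('wrist','w8');P=cloud(f);H,S,V=cv2.split(cv2.cvtColor(f['frame'],cv2.COLOR_RGB2HSV)); N=np.hypot(P[...,0]-.56,P[...,1]-.19)<.11
for k,m in(('win',N&(H>20)&(H<40)&(S>60)&(V>120)&(abs(P[...,2]-.045)<.008)),('box',N&(abs(P[...,2]-.042)<.008)),('bot',N&(P[...,2]>.09)&(P[...,2]<.172)&(V>90)),('cap',N&(H>40)&(H<90)&(S>80)&(P[...,2]>.16))):
    q=P[m]
    if len(q)>8: r=cv2.minAreaRect((q[:,:2]*1e3).astype(np.float32));print(k,len(q),np.round(r[0],1),np.round(r[1],1),round(r[2],1),q.mean(0).round(3))
E
```

```text
bottle tilt if unslipped 0.1
bottle origin [0.5603 0.1909 0.0813] [-0.13  0.72 -0.43  1.5   0.17  1.4  -1.89]
off [ 0.063 -0.002  0.146] rot [-0.0004  0.0004 -0.0014] q [-0.13  0.72 -0.43  1.5   0.17  1.4  -1.89] 20.9167
bottle 273 ((561.4402465820312, 180.47552490234375), (58.520973205566406, 48.51115417480469), 21.075416564941406) [0.08285951 0.1196068 ]
band 67 [0.08562541 0.1083588 ]
lampbox ((518.5279541015625, 224.66751098632812), (71.87484741210938, 20.45383071899414), 30.41577911376953)
win 3680 [570.9 193.7] [48.1 51.4] 14.9 [0.579 0.194 0.045]
box 18213 [559.4 190.7] [129.8  90.3] 15.3 [0.586 0.198 0.042]
bot 15941 [562.2 194.1] [52.9 93.1] 15.2 [0.583 0.198 0.146]
cap 1534 [584.5 202.1] [ 47.3 111. ] 9.0 [0.574 0.198 0.183]
```

View pics/w8.png

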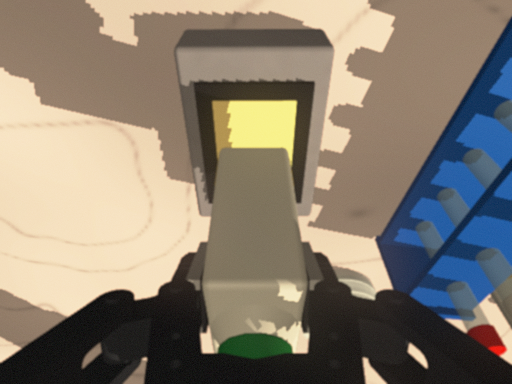

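The wrist view shows the bottle's body centred over the lamp window: body columns about 215–300, window about 212–297, edges parallel. The full lamp outline fits 130 × 90 mm, centred at (0.5594, 0.1907) and turned 15.3°. Now the last 24 mm down.

Call:
drive_tool:
  rows:
    - {"offset":[0.01,0,0.02],"rotation":[0,0,0],"claw":0.2}
    - {"offset":[0.025,0,0.055],"rotation":[0,0,0],"claw":0.2}
    - {"offset":[0.04,0,0.095],"rotation":[0,0,0],"claw":0.2}
    - {"offset":[0.055,0,0.125],"rotation":[0,0,0],"claw":0.2}
    - {"offset":[0.063,0,0.143],"rotation":[0,0,0],"claw":0.2}
    - {"offset":[0.063,0,0.143],"rotation":[0,0,0],"claw":0.2}
    - {"offset":[0.063,0,0.143],"rotation":[0,0,0],"claw":0.2}
    - {"offset":[0.063,0,0.143],"rotation":[0,0,0],"claw":0.2}
    - {"offset":[0.063,0,0.143],"rotation":[0,0,0],"claw":0.2}
    - {"offset":[0.063,0,0.143],"rotation":[0,0,0],"claw":0.2}

```text
clock: 21.9
tcp_pos: [0.5558, 0.1904, 0.1079]
orientation: [2.987, 0.394, -0.654]
contact_force: [0.3, -0.0, -2.5]
grip_width: 0.0356
gripper_force: 60.2
```

```bash
python3 bz.py; python3 tl.py .5595 .191 .0575 15.2; python3 lm.py .057; python3 -c "
from h import *
f=cap('scene','sf');P=cloud(f);H,S,V=cv2.split(cv2.cvtColor(f['frame'],cv2.COLOR_RGB2HSV))
m=(np.hypot(P[...,0]-.568,P[...,1]-.01)<.16)&(H>100)&(H<125)&(S>120)&(P[...,2]>.02);r=cv2.minAreaRect((P[m][:,:2]*1e3).astype(np.float32));print('rack',r)"
```

```text
bottle tilt if unslipped 0.0
bottle origin [0.56   0.1915 0.0582] [-0.13  0.74 -0.42  1.51  0.18  1.36 -1.9 ]
off [-0.002  0.003  0.006] rot [-0.0003 -0.0002 -0.0009] q [-0.13  0.74 -0.42  1.51  0.18  1.36 -1.9 ] 21.9
bottle 265 ((561.2459106445312, 179.61343383789062), (56.80683898925781, 49.92961883544922), 16.460071563720703) [0.06055066 0.09561664]
band 63 [0.06366314 0.08528222]
lampbox ((518.7840576171875, 222.1707000732422), (74.11795806884766, 25.695127487182617), 31.93446922302246)
rack ((580.7708740234375, 11.81967544555664), (228.81005859375, 67.16923522949219), 5.438282012939453)
```

```bash
python3 -c "from bench import hand_in; print(hand_in())"
```

```text
the job is handed in; nothing more can be done
None
```

The bottle was turned over to about 139°, stood back on its black mat and let go, then carried to the lamp and handed in held upright about 13 mm above the window's centre. I measured position and alignment as within limits, but hand-in returned no verdict.

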